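Set out the paints from the carrying tray on the work stand

ROBOT

A 6-joint arm with a two-finger parallel gripper is mounted at the origin on the work surface. World frame = base frame: x ahead of the robot, y to its left, z up, the work surface at z = 0. Lengths are in m, angles in rad, forces in N, time in s.
With the tool pointing down it reaches from about 0.325 to 1 m from the base axis. Payload 5.1 kg.
Tool frame: the origin (TCP) lies at the very end of the fingers, on their centre line; the grasp point (between the pads) lies 19 mm behind it (bot.tcp_to_grasp is the distance from the TCP to the grasp point, in m); z points along the fingers, y is the line along which they close (so a half turn about z gives the same grasp; the last joint's range is limited). The gripper opens to 85 mm and grips with 20 to 120 N. Pads are 22 mm wide; open, the fingers measure 114 mm over their backs; the gripper's body (76 mm by 85 mm) begins 54 mm behind the grasp point. The pads swing forward as they close: fully open they stand 13 mm farther back than shut.
Start: joints at [-1.31, 0.124, 1.65, -0, 1.367, -0.083], TCP at [0.219, -0.612, 0.231] pointing down, gripper open.
Joint ranges: [-2.61, 2.61], [-1.02, 2.33], [0.03, 2.71], [-1.35, 4.49], [0.32, 2.68], [-2.91, 2.91]. Speed limits (rad/s): [2.57, 2.57, 3.14, 3.14, 3.14, 3.14].

INTERFACE

Orientations are given as a unit quaternion [w, x, y, z].
In Python, from bench import observe, viewer, workorder, bot gives the robot as it stands.
- The arm moves only by the shell command python3 -m inch 'ROWS' [OPENING] [FORCE]. ROWS is JSON, a list of rows, each an object with "travel": the shift along the world's x, y, z in mm, a list of three; "yaw": the turn about the world's z in rad. In form: [{"travel": [x, y, z], "yaw": yaw}, ...]. A call has 1 to 12 rows; each row shifts and turns the commanded pose from where the row before left it; what a row does not reach is not made up. A row lasts 1/12 s, in which the tool goes at most 41.7 mm and 7.16 degrees, less where a joint would pass 70% of its speed; a pose out of reach is approached as far as the arm can. A call is refused whole if a number of a shift passes 41.7 or a number of a turn 0.125, either way. A call with a gripper value outside its range is refused whole. OPENING is the gripper's target within -1 to 1 (fully open at 1, half-way at 0, shut at -1), set as the call begins (- or left out, the last holds). The fingers move at their own pace and stop on an object; FORCE is the grip in N (left out, the last holds). Time passes only in rows, so rows that do not move let the fingers close. It gives the time, the measured TCP pose, the force, the opening and the grip force at its end, in the units of the state.
- observe(): the state, without advancing time (a new reading comes with each control period).
- viewer.get_image(name): name is "side" or "top"; returns the picture (420x560x3 uint8, red, green, blue); there is no depth.
- viewer.camera_params(name): a dict with "intrinsics" (3x3 intrinsics, pixels), "extrinsics" (4x4, takes a point from camera to world coordinates). Camera axes: x right, y down, z forward; pixel columns grow to the right and rows downward; lengths in m; the calibration is good to about 2 mm. A picture is of the moment at which its call begins. camera_params takes no time and is no camera call.
- workorder.finish_job(): hands the job in; it is judged then, once.
The state is a dict: "time_s": time; "joints": joint angles; "qd": joint speeds; "joint_efforts": joint torques, N m; "eef_pos": TCP position; "ee_rot": TCP orientation; "ft_force": force on the tool from outside, world axes, zero at the start; "wrist_torque": the same for the moment, N m; "width": opening from 0.0 (shut) to 1.0 (fully open); "finger_force": force on a finger pad.
Only numpy, scipy, OpenCV 4.12 (cv2) and the standard library are available. Lean on these libraries where they do the work, as an engineer would, in place of code of your own. Each camera call takes 0.05 s, during which the arm holds its last target. There are 200 camera calls.

TASK

Move the four paint containers from the black carrying tray to the wooden work stand, one to each place, so that the order of the row is reversed: the container nearest the tray's handle goes in the place nearest the stand's mixing plate, the next in the next place, and so on to the far end. Carry them upright without tipping any over, and leave each standing flat on the floor of its own place, let go and at rest.

Things in the scene. Friction and masses are not known exactly. Their poses are not given: they have to be found in the camera images.
- can_mid (a point): slim paint can, bare aluminium with a paper band and a small white nozzle: body 32 mm diameter, straight-sided up to 68 mm, 92 mm tall over all, 90 g. Loose; this point is its centre, half-way up; its z axis points up out of its top.
- jar_mid (a point): wide white plastic paint jar with a flat screw lid, the shortest and widest: body 47 mm diameter up to 50 mm high, lid 50 mm diameter from there to the top, 66 mm tall, 120 g. Loose; this point is its centre, half-way up; its z axis points up out of its top.
- square_mid (a point): square white plastic bottle: body 40 x 40 mm in plan and 60 mm high, then a round cap 18 mm across and 20 mm high, 80 mm tall over all, 110 g. The x and y axes are square to its flat sides. Loose; this point is its centre, half-way up; its z axis points up out of its top.
- nozzle_mid (a point): round white plastic bottle with a pointed cone nozzle: body 40 mm diameter and 56 mm high, cone above it, 90 mm tall over all, 100 g. Loose; this point is its centre, half-way up; its z axis points up out of its top.
- saucer_can: round steel drip saucer, 46 mm diameter, 3 mm thick, fixed in the tray, in which the slim can stands at the start; it stays behind and so marks that can's place in the row. Origin: centre of its underside.
- saucer_jar: round steel drip saucer, 60 mm diameter, 3 mm thick, fixed in the tray, in which the wide jar stands at the start. Origin: centre of its underside.
- saucer_square: square steel drip saucer, 52 mm side, 3 mm thick, fixed in the tray, in which the square bottle stands at the start. Origin: centre of its underside.
- saucer_nozzle: round steel drip saucer, 52 mm diameter, 3 mm thick, fixed in the tray, in which the cone-nozzle bottle stands at the start. Origin: centre of its underside.
- tray: fixed black tray: open box 74 (x) by 280 mm (y), rim 14 mm high, wall and floor 4 mm, flat loop handle 50 mm long, 8 mm thick at its +y end. Containers stand in saucers in a row, any order, at x = 0, y = +80, +10, -60, -130 mm (first nearest the handle), each within 4 mm; their undersides are 7 mm above the slab. Origin: on the slab, 25 mm to +y of the box's centre; z up.
- stand: fixed wooden stand, empty at first: open box 74 (x) by 284 mm (y), rim and 3 dividers 14 mm high, 4 mm thick, floor 4 mm, making four places 66 mm square; flat round paint-dabbed mixing plate, 64 mm across, 8 mm thick, at its -y end. Places' centres: x = 0, y = -80, -10, +60, +130 mm (first nearest the plate). Origin: on the slab, 25 mm to -y of the box's centre; z up.
There are look-alikes about, which are no part of the job. What is shaped like the part that bears square_mid but pink is not meant.

How it is judged:
At the end, for the whole second after the job is handed in: Each container is in the stand place whose number from the mixing plate equals its saucer's number from the tray handle: within 20 mm of the place's centre along and across the stand, height within 5 mm of standing on the floor, upright within 0.12 rad, and at rest (((y of saucer_can in the frame of tray between 0.05 and 0.11 m and y of can_mid in the frame of stand between -0.1 and -0.06 m) or (y of saucer_can in the frame of tray between -0.02 and 0.04 m and y of can_mid in the frame of stand between -0.03 and 0.01 m) or (y of saucer_can in the frame of tray between -0.09 and -0.03 m and y of can_mid in the frame of stand between 0.04 and 0.08 m) or (y of saucer_can in the frame of tray between -0.16 and -0.1 m and y of can_mid in the frame of stand between 0.11 and 0.15 m)) and x of can_mid in the frame of stand between -0.02 and 0.02 m and z of can_mid in the frame of stand between 0.045 and 0.055 m and angle between each of can_mid, jar_mid, square_mid, nozzle_mid's own z axis and vertical below 0.12 rad and linear speed of each of can, jar, square, nozzle below 0.02 m/s and ((y of saucer_jar in the frame of tray between 0.05 and 0.11 m and y of jar_mid in the frame of stand between -0.1 and -0.06 m) or (y of saucer_jar in the frame of tray between -0.02 and 0.04 m and y of jar_mid in the frame of stand between -0.03 and 0.01 m) or (y of saucer_jar in the frame of tray between -0.09 and -0.03 m and y of jar_mid in the frame of stand between 0.04 and 0.08 m) or (y of saucer_jar in the frame of tray between -0.16 and -0.1 m and y of jar_mid in the frame of stand between 0.11 and 0.15 m)) and x of jar_mid in the frame of stand between -0.02 and 0.02 m and z of jar_mid in the frame of stand between 0.032 and 0.042 m and ((y of saucer_square in the frame of tray between 0.05 and 0.11 m and y of square_mid in the frame of stand between -0.1 and -0.06 m) or (y of saucer_square in the frame of tray between -0.02 and 0.04 m and y of square_mid in the frame of stand between -0.03 and 0.01 m) or (y of saucer_square in the frame of tray between -0.09 and -0.03 m and y of square_mid in the frame of stand between 0.04 and 0.08 m) or (y of saucer_square in the frame of tray between -0.16 and -0.1 m and y of square_mid in the frame of stand between 0.11 and 0.15 m)) and x of square_mid in the frame of stand between -0.02 and 0.02 m and z of square_mid in the frame of stand between 0.039 and 0.049 m and ((y of saucer_nozzle in the frame of tray between 0.05 and 0.11 m and y of nozzle_mid in the frame of stand between -0.1 and -0.06 m) or (y of saucer_nozzle in the frame of tray between -0.02 and 0.04 m and y of nozzle_mid in the frame of stand between -0.03 and 0.01 m) or (y of saucer_nozzle in the frame of tray between -0.09 and -0.03 m and y of nozzle_mid in the frame of stand between 0.04 and 0.08 m) or (y of saucer_nozzle in the frame of tray between -0.16 and -0.1 m and y of nozzle_mid in the frame of stand between 0.11 and 0.15 m)) and x of nozzle_mid in the frame of stand between -0.02 and 0.02 m and z of nozzle_mid in the frame of stand between 0.044 and 0.054 m); the robot touches nothing.
It fails at once if a container is tipped over (leans more than 0.7 rad) (angle between any of can_mid, jar_mid, square_mid, nozzle_mid's own z axis and vertical above 0.7 rad).
It also fails if it takes over 115 s, if anything falls off the work surface, if the arm or the gripper's body presses on something with over 40 N, if the wrist force passes 120 N, or if a joint passes its speed limit or range.

## Working session

There is one attempt and no reset: what is moved stays moved. The work goes in short steps, Python scripts to look and compute and a shell command to move; the robot and the scene stay as the last step left them, time stands still between calls to the robot, and variables do not carry over. Pictures are saved under pics/ and viewed, at most 14 in all, crops included, and the job is handed in when it is done.

```bash
mkdir -p pics
python3 - <<'E'
from bench import observe, viewer, workorder, bot
import cv2
for n in("top","side"):
    im=viewer.get_image(n)
    cv2.imwrite(f"pics/{n}0.png",cv2.resize(im[:,:,::-1],(800,600),interpolation=cv2.INTER_CUBIC))
    cv2.imwrite(f"{n}0_raw.png",im[:,:,::-1])
    print(n,viewer.camera_params(n))
print(observe())
E
```

```text
top {'intrinsics': array([[419.93937345,   0.        , 276.75757719],
       [  0.        , 419.93937345, 206.11464578],
       [  0.        ,   0.        ,   1.        ]]), 'extrinsics': array([[-0.01181354, -0.98549859,  0.1692719 ,  0.43682576],
       [-0.99992629,  0.0111687 , -0.00476115, -0.04126951],
       [ 0.00280156, -0.16931567, -0.98555789,  0.90449358],
       [ 0.        ,  0.        ,  0.        ,  1.        ]])}
side {'intrinsics': array([[473.66365303,   0.        , 284.3342625 ],
       [  0.        , 473.66365303, 209.34431576],
       [  0.        ,   0.        ,   1.        ]]), 'extrinsics': array([[-0.95180212, -0.17223258,  0.25378861,  0.34227563],
       [-0.30636012,  0.49419649, -0.81358055,  0.69081738],
       [ 0.01470363, -0.8521184 , -0.52314246,  0.55752881],
       [ 0.        ,  0.        ,  0.        ,  1.        ]])}
{'time_s': 0.1, 'joints': array([-1.30957285e+00,  1.24466257e-01,  1.65152596e+00, -2.60241991e-05,
        1.36750531e+00, -8.26087189e-02]), 'qd': array([-0.00170143, -0.00156925, -0.00387243, -0.00043527, -0.00038738,
        0.00037147]), 'joint_efforts': array([ 1.34403408e-04, -4.24929965e+01, -3.66654110e+01, -5.64098843e-05,
        3.94998366e-03,  2.04944848e-05]), 'eef_pos': array([ 0.21893198, -0.61143816,  0.23016566]), 'ee_rot': array([-9.47508011e-04,  9.85257890e-01,  1.71073036e-01, -9.76377669e-05]), 'ft_force': array([-0.38222767, -0.20895674,  0.86779852]), 'wrist_torque': array([0.00499059, 0.00697525, 0.02074384]), 'finger_force': 0.0, 'width': 1.0003555725041524}
```

View pics/top0.png

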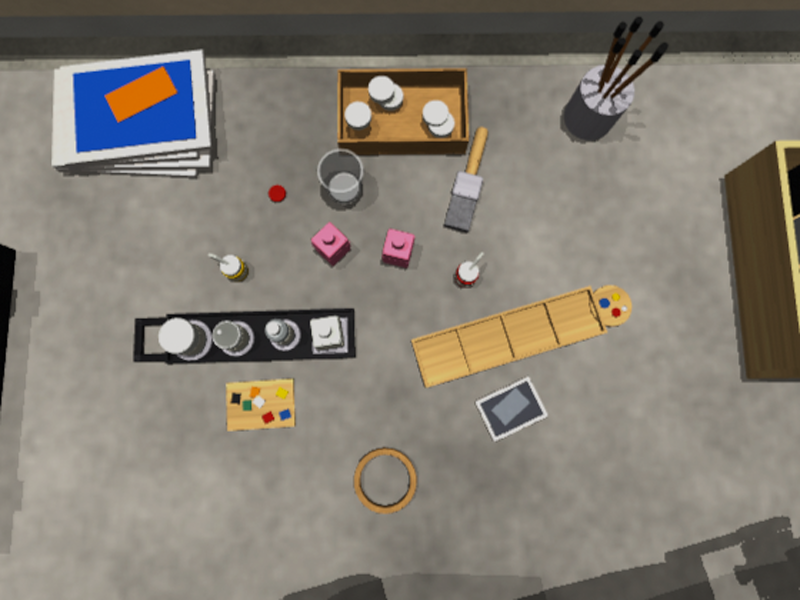

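View pics/side0.png

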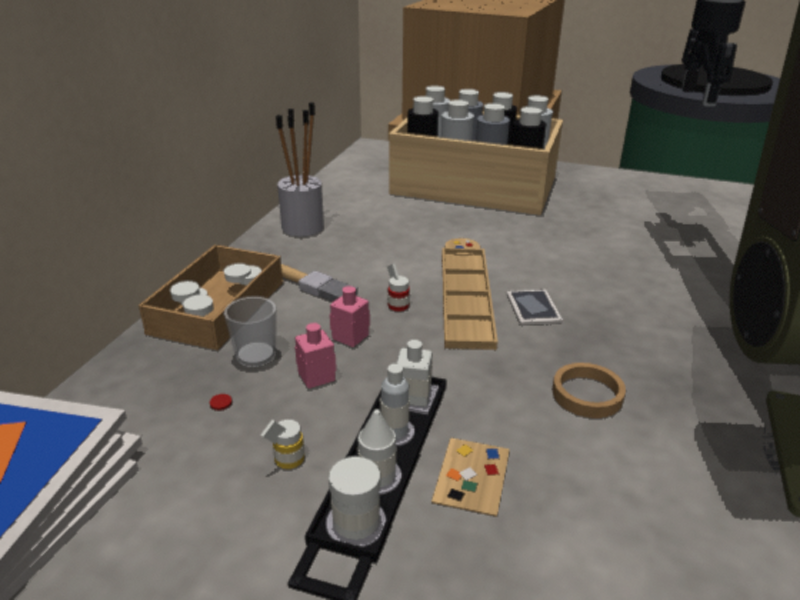

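The top view shows the tray at about (135–355, 310–362) with its handle on the left. From the handle the order is jar, nozzle, can, square. The stand is at about (412–632, 285–385) with its plate on the right. I'll crop in for accuracy.

Run:
```python
import cv2
im=cv2.imread("top0_raw.png")
a=cv2.resize(im[205:265,90:255],None,fx=4.8,fy=4.8,interpolation=cv2.INTER_CUBIC)
b=cv2.resize(im[195:275,285:447],(a.shape[1],int(80*4.8)),interpolation=cv2.INTER_CUBIC)
print(a.shape,b.shape, b.shape[1]/162)
c=cv2.vconcat([a[:,:],b])[:672]
c=c[:600]
cv2.imwrite("pics/crop_tray.png",a);cv2.imwrite("pics/crop_stand.png",b)
```

```text
(288, 792, 3) (384, 792, 3) 4.888888888888889
```

View pics/crop_tray.png

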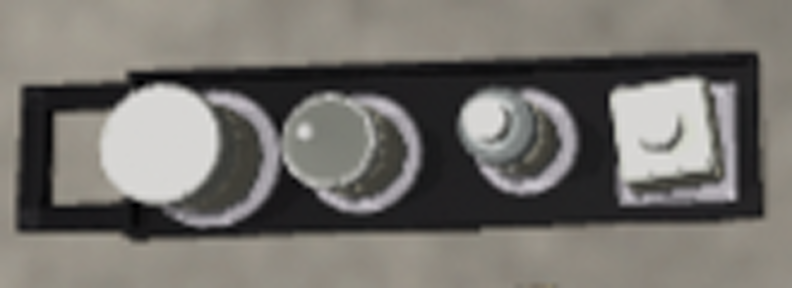

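View pics/crop_stand.png

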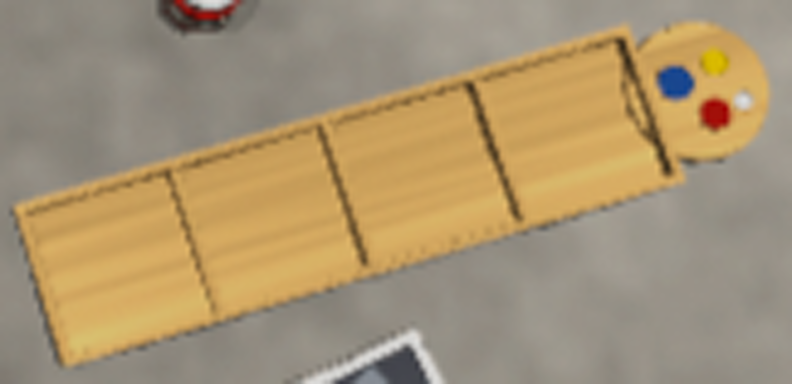

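```bash
cat > h.py <<'E'
import numpy as np
from bench import observe, viewer
def ray(n,uv,z):
    p=viewer.camera_params(n);K=p['intrinsics'];T=p['extrinsics']
    d=T[:3,:3]@np.linalg.solve(K,[uv[0],uv[1],1]);o=T[:3,3]
    return (o+d*(z-o[2])/d[2])[:2]
def proj(n,P):
    p=viewer.camera_params(n);T=np.linalg.inv(p['extrinsics']);q=p['intrinsics']@(T[:3,:3]@P+T[:3,3]);return q[:2]/q[2]
def rigid(A,B):
    A=np.array(A);B=np.array(B);a=A.mean(0);b=B.mean(0)
    H=(A-a).T@(B-b);th=np.arctan2(H[0,1]-H[1,0],H[0,0]+H[1,1])
    R=np.array([[np.cos(th),-np.sin(th)],[np.sin(th),np.cos(th)]])
    return R,b-R@a,th,np.linalg.norm((A@R.T+b-R@a)-B,axis=1)
E
python3 - <<'E'
from h import *
np.set_printoptions(precision=4,suppress=True)
ct=lambda u,v:((u+.5)/4.8-.5+90,(v+.5)/4.8-.5+205)
cs=lambda u,v:((u+.5)/4.889-.5+285,(v+.5)/4.8-.5+195)
# image left=+y, up=+x
B=[ray("top",ct(*q),.014) for q in[(130,75),(754,53),(762,217),(136,238)]]
R,t,th,e=rigid([(.037,.115),(.037,-.165),(-.037,-.165),(-.037,.115)],B);print("tray",t,th,e)
for y in(.08,.01,-.06,-.13):print(R@[0,y]+t)
B=[ray("top",cs(*q),.014) for q in[(14,206),(628,26),(686,180),(66,366)]]
R,t,th,e=rigid([(.037,.167),(.037,-.117),(-.037,-.117),(-.037,.167)],B);print("stand",t,th,e)
for y in(-.08,-.01,.06,.13):print(R@[0,y]+t)
for n,q,z in[("jar",(160,144),.073),("noz",(329,141),.063),("noztip",(305,131),.097),("can",(496,127),.075),("cantip",(490,118),.099),("sqcap",(660,130),.087)]:print(n,ray("top",ct(*q),z))
C=[ray("top",ct(*q),.067) for q in[(611,92),(712,78),(722,172),(626,187)]]
C=np.array(C);print(C,"sq",C.mean(0));
for i in range(4):d=C[(i+1)%4]-C[i];print(np.arctan2(d[1],d[0])*57.3,np.linalg.norm(d))
E
```

```text
tray [0.5294 0.1805] 0.026000310517085963 [0.0006 0.0028 0.001  0.0043]
[0.5274 0.2604]
[0.5292 0.1905]
[0.531  0.1205]
[0.5328 0.0505]
stand [ 0.5327 -0.2382] 0.28041569119779597 [0.0002 0.001  0.0005 0.0009]
[ 0.5549 -0.3151]
[ 0.5355 -0.2478]
[ 0.5161 -0.1806]
[ 0.4967 -0.1133]
jar [0.5258 0.2605]
noz [0.5273 0.1936]
noztip [0.5278 0.1939]
can [0.531  0.1215]
cantip [0.5319 0.1193]
sqcap [0.5276 0.0524]
[[0.5461 0.0753]
 [0.5515 0.0331]
 [0.512  0.0288]
 [0.5063 0.0686]] sq [0.529  0.0515]
-82.68387399487752 0.042567261478693656
-173.78447254158715 0.039690272842894884
98.25257809879197 0.04023009431842558
9.572996823279015 0.04036230141335617
```

From the images: tray row angle 0.026 rad, stand 0.280 rad, and the square bottle yawed about 0.13 rad. I'll start with the square bottle, at (0.5285, 0.052).

```bash
R='{"travel":[14,30,0],"yaw":0.0617}'
python3 -m inch '[{"travel":[14,30,0],"yaw":0.0617},{"travel":[14,30,0],"yaw":0.0617},{"travel":[14,30,0],"yaw":0.0617},{"travel":[14,30,0],"yaw":0.0617},{"travel":[14,30,0],"yaw":0.0617},{"travel":[14,30,0],"yaw":0.0617},{"travel":[14,30,0],"yaw":0.0617},{"travel":[14,30,0],"yaw":0.0617},{"travel":[14,30,0],"yaw":0.0617},{"travel":[14,30,0],"yaw":0.0617},{"travel":[14,30,0],"yaw":0.0617}]' 1
python3 -m inch '[{"travel":[14,30,0],"yaw":0.0617},{"travel":[14,30,0],"yaw":0.0617},{"travel":[14,30,0],"yaw":0.0617},{"travel":[14,30,0],"yaw":0.0617},{"travel":[14,30,0],"yaw":0.0617},{"travel":[14,30,0],"yaw":0.0617},{"travel":[14,30,0],"yaw":0.0617},{"travel":[14,30,0],"yaw":0.0617},{"travel":[14,30,0],"yaw":0.0617},{"travel":[14,30,0],"yaw":0.0617},{"travel":[14,30,0],"yaw":0.0617},{"travel":[0,0,0],"yaw":0}]'
cat >> h.py <<'E'
def st():
    s=observe();p=s['eef_pos']*1000;w,x,y,z=s['ee_rot']
    ty=np.arctan2(1-2*(x*x+z*z),2*(x*y-w*z));ty=(ty+np.pi/2)%np.pi-np.pi/2
    print('t',round(s['time_s'],2),'tcp',p.round(1),'closing angle',round(ty,3),'w',round(s['width'],3),'f',round(s['finger_force'],1),'q',s['joints'].round(2))
    return p,ty
E
python3 -c "
from h import *;st()"
```

```text
time_s: 1.02
eef_pos: [0.3732, -0.2803, 0.2309]
ee_rot: [-0.0, 0.871, 0.49, -0.0]
ft_force: [0.2, -0.5, 0.4]
width: 0.995
finger_force: 0.0
time_s: 2.02
eef_pos: [0.5281, 0.0523, 0.2308]
ee_rot: [-0.001, 0.657, 0.754, 0.001]
ft_force: [-0.5, 0.9, -0.2]
width: 1.0
finger_force: 0.0
t 2.02 tcp [528.1  52.3 230.8] closing angle 0.137 w 1.0 f 0.0 q [-0.   -0.14  1.92  0.    1.37 -0.14]
```

```bash
python3 -m inch '[{"travel":[0,0,-35],"yaw":0},{"travel":[0,0,-35],"yaw":0},{"travel":[0,0,-35],"yaw":0},{"travel":[0,0,-35],"yaw":0},{"travel":[0,0,-25],"yaw":0},{"travel":[0,0,-20],"yaw":0},{"travel":[0,0,-18],"yaw":0},{"travel":[0,0,0],"yaw":0},{"travel":[0,0,0],"yaw":0}]' 1
python3 -m inch '[{"travel":[0,0,0],"yaw":0},{"travel":[0,0,0],"yaw":0},{"travel":[0,0,0],"yaw":0},{"travel":[0,0,0],"yaw":0},{"travel":[0,0,0],"yaw":0},{"travel":[0,0,0],"yaw":0},{"travel":[0,0,0],"yaw":0},{"travel":[0,0,0],"yaw":0},{"travel":[0,0,0],"yaw":0},{"travel":[0,0,0],"yaw":0}]' -1 35
python3 - <<'E'
from h import *
import cv2
st()
im=viewer.get_image("side")[:,:,::-1]
cv2.imwrite("pics/grasp1.png",cv2.resize(im[150:420,200:400],None,fx=2.2,fy=2.2))
E
```

```text
time_s: 2.77
eef_pos: [0.5258, 0.0478, 0.0271]
ee_rot: [-0.001, 0.66, 0.752, -0.001]
ft_force: [0.2, -0.1, -0.0]
width: 1.0
finger_force: 0.0
time_s: 3.6
eef_pos: [0.5284, 0.048, 0.0299]
ee_rot: [0.001, 0.66, 0.752, 0.001]
ft_force: [0.1, -0.4, 6.9]
width: 0.463
finger_force: 36.1
t 3.6 tcp [528.4  48.   29.9] closing angle 0.13 w 0.463 f 36.1 q [-0.01  0.08  2.07 -0.    0.99 -0.14]
```

View pics/grasp1.png

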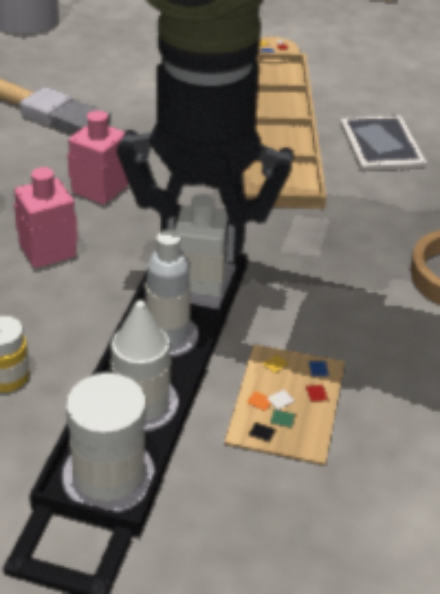

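Gripped: the width of 39 mm matches the square bottle. Lift and carry it to place 4.

```bash
python3 -m inch '[{"travel":[0,0,10],"yaw":0},{"travel":[0,0,25],"yaw":0},{"travel":[0,0,25],"yaw":0},{"travel":[-4,-20,0],"yaw":0.019},{"travel":[-4,-21,0],"yaw":0.019},{"travel":[-4,-21,0],"yaw":0.019},{"travel":[-4,-21,0],"yaw":0.019},{"travel":[-4,-21,0],"yaw":0.019},{"travel":[-4,-21,0],"yaw":0.019},{"travel":[-4,-20,0],"yaw":0.019},{"travel":[-3,-20,0],"yaw":0.017},{"travel":[0,0,0],"yaw":0}]'
python3 -m inch '[{"travel":[0,0,0],"yaw":0},{"travel":[0,0,0],"yaw":0},{"travel":[0,0,0],"yaw":0}]'
python3 -c "
from h import *;st();st()"
```

```text
time_s: 4.65
eef_pos: [0.4952, -0.1193, 0.0884]
ee_rot: [-0.0, 0.602, 0.798, -0.001]
ft_force: [0.5, -0.4, -0.9]
width: 0.462
finger_force: 35.6
time_s: 4.9
eef_pos: [0.4959, -0.1162, 0.0882]
ee_rot: [-0.0, 0.601, 0.799, 0.0]
ft_force: [1.0, -0.0, -0.4]
width: 0.466
finger_force: 35.6
t 4.9 tcp [ 495.9 -116.2   88.2] closing angle 0.281 w 0.466 f 35.6 q [-0.34 -0.05  2.08  0.    1.11 -0.62]
t 4.9 tcp [ 495.9 -116.2   88.2] closing angle 0.281 w 0.466 f 35.6 q [-0.34 -0.05  2.08  0.    1.11 -0.62]
```

```bash
python3 -m inch '[{"travel":[0,0,-25],"yaw":0},{"travel":[0,0,-20],"yaw":0},{"travel":[0,0,-10],"yaw":0},{"travel":[0,0,-5],"yaw":0},{"travel":[0,0,-2],"yaw":0},{"travel":[0,0,0],"yaw":0},{"travel":[0,0,0],"yaw":0}]'
python3 -c "
from h import *;st()"
```

```text
time_s: 5.48
eef_pos: [0.4968, -0.1168, 0.0271]
ee_rot: [0.001, 0.601, 0.799, 0.0]
ft_force: [0.2, -0.0, -1.0]
width: 0.464
finger_force: 35.7
t 5.48 tcp [ 496.8 -116.8   27.1] closing angle 0.281 w 0.464 f 35.7 q [-0.34  0.04  2.11  0.    0.99 -0.62]
```

```bash
python3 -m inch '[{"travel":[0,0,-1.5],"yaw":0},{"travel":[0,0,0],"yaw":0},{"travel":[0,0,0],"yaw":0}]'
python3 -m inch '[{"travel":[0,0,0],"yaw":0},{"travel":[0,0,0],"yaw":0},{"travel":[0,0,0],"yaw":0},{"travel":[0,0,0],"yaw":0},{"travel":[0,0,0],"yaw":0},{"travel":[0,0,0],"yaw":0},{"travel":[0,0,20],"yaw":0},{"travel":[0,0,35],"yaw":0},{"travel":[0,0,35],"yaw":0},{"travel":[0,0,20],"yaw":0}]' 1
python3 -m inch '[{"travel":[4,25,0],"yaw":-0.028},{"travel":[4,25,0],"yaw":-0.028},{"travel":[4,26,0],"yaw":-0.028},{"travel":[4,27,0],"yaw":-0.028},{"travel":[4,27,0],"yaw":-0.028},{"travel":[4,27,0],"yaw":-0.028},{"travel":[4,27,0],"yaw":-0.028},{"travel":[3,27,0],"yaw":-0.028},{"travel":[3,26,0],"yaw":-0.031},{"travel":[0,0,0],"yaw":0},{"travel":[0,0,0],"yaw":0}]'
python3 - <<'E'
from h import *
import cv2
st()
im=viewer.get_image("side")[:,:,::-1]
cv2.imwrite("pics/place1.png",cv2.resize(im[130:400,190:400],None,fx=2.2,fy=2.2))
E
```

```text
time_s: 5.73
eef_pos: [0.497, -0.1169, 0.0269]
ee_rot: [0.0, 0.601, 0.799, 0.0]
ft_force: [-4.5, 1.6, 10.3]
width: 0.46
finger_force: 36.9
time_s: 6.57
eef_pos: [0.4975, -0.1175, 0.1386]
ee_rot: [0.002, 0.601, 0.799, 0.001]
ft_force: [1.6, 0.0, 0.9]
width: 1.0
finger_force: 0.0
time_s: 7.48
eef_pos: [0.5299, 0.121, 0.1346]
ee_rot: [-0.0, 0.697, 0.717, -0.0]
ft_force: [-0.2, 0.3, -0.4]
width: 1.003
finger_force: 0.0
t 7.48 tcp [529.9 121.  134.6] closing angle 0.028 w 1.003 f 0.0 q [ 0.13 -0.03  1.98 -0.    1.19  0.1 ]
```

View pics/place1.png

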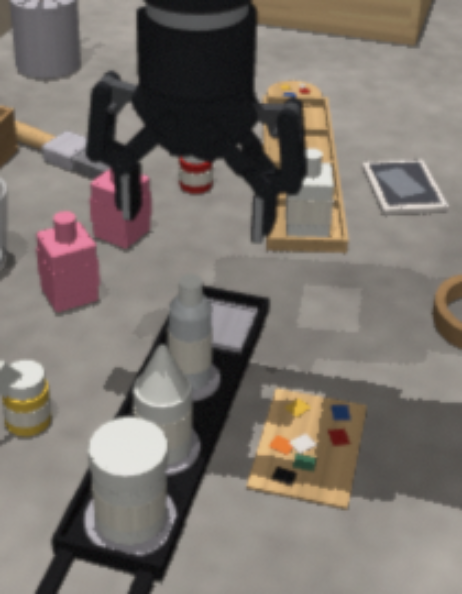

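The square bottle stands upright in place 4. Next, the slim can.

```bash
python3 -m inch '[{"travel":[1,0,-30],"yaw":0},{"travel":[0,0,-30],"yaw":0},{"travel":[0,0,-20],"yaw":0},{"travel":[0,0,-12],"yaw":0},{"travel":[0,0,-6],"yaw":0},{"travel":[0,0,0],"yaw":0},{"travel":[0,0,0],"yaw":0}]' 1
python3 -m inch '[{"travel":[0,0,0],"yaw":0},{"travel":[0,0,0],"yaw":0},{"travel":[0,0,0],"yaw":0},{"travel":[0,0,0],"yaw":0},{"travel":[0,0,0],"yaw":0},{"travel":[0,0,0],"yaw":0},{"travel":[0,0,0],"yaw":0},{"travel":[0,0,0],"yaw":0},{"travel":[0,0,0],"yaw":0},{"travel":[0,0,0],"yaw":0}]' -1 35
python3 -m inch '[{"travel":[0,0,10],"yaw":0},{"travel":[0,0,25],"yaw":0},{"travel":[0,0,30],"yaw":0},{"travel":[0,0,30],"yaw":0},{"travel":[0,0,0],"yaw":0},{"travel":[0,0,0],"yaw":0},{"travel":[0,0,0],"yaw":0}]'
python3 -c "
from h import *;st()"
```

```text
time_s: 8.12
eef_pos: [0.5318, 0.1197, 0.0377]
ee_rot: [0.0, 0.698, 0.716, 0.0]
ft_force: [-0.8, 0.2, 0.8]
width: 1.001
finger_force: 0.0
time_s: 8.95
eef_pos: [0.5315, 0.1202, 0.0376]
ee_rot: [0.0, 0.698, 0.716, 0.0]
ft_force: [-0.5, -0.1, 6.1]
width: 0.368
finger_force: 34.6
time_s: 9.53
eef_pos: [0.5305, 0.12, 0.1313]
ee_rot: [-0.0, 0.698, 0.716, -0.0]
ft_force: [0.4, -0.7, -0.3]
width: 0.363
finger_force: 34.8
t 9.53 tcp [530.5 120.  131.3] closing angle 0.025 w 0.363 f 34.8 q [ 0.12 -0.02  1.98  0.    1.19  0.1 ]
```

```bash
python3 -m inch '[{"travel":[-1,-20,0],"yaw":0.021},{"travel":[-1,-25,0],"yaw":0.021},{"travel":[-1,-26,0],"yaw":0.021},{"travel":[-1,-26,0],"yaw":0.021},{"travel":[-1,-26,0],"yaw":0.021},{"travel":[-1,-26,0],"yaw":0.021},{"travel":[-1,-26,0],"yaw":0.021},{"travel":[-1,-26,0],"yaw":0.021},{"travel":[-1,-26,0],"yaw":0.021},{"travel":[-1,-26,0],"yaw":0.021},{"travel":[-2,-26,0],"yaw":0.021},{"travel":[-2,-21,0],"yaw":0.021}]'
python3 -m inch '[{"travel":[0,0,0],"yaw":0},{"travel":[0,0,0],"yaw":0},{"travel":[0,0,0],"yaw":0},{"travel":[0,0,0],"yaw":0}]'
python3 -m inch '[{"travel":[0,0,-30],"yaw":0},{"travel":[0,0,-30],"yaw":0},{"travel":[0,0,-20],"yaw":0},{"travel":[0,0,-10],"yaw":0},{"travel":[0,0,-5],"yaw":0},{"travel":[0,0,-2],"yaw":0},{"travel":[0,0,0],"yaw":0},{"travel":[0,0,0],"yaw":0}]'
python3 -c "
from h import *;st()"
```

```text
time_s: 10.53
eef_pos: [0.5154, -0.181, 0.1293]
ee_rot: [-0.002, 0.602, 0.798, -0.001]
ft_force: [0.0, -0.3, -0.0]
width: 0.359
finger_force: 34.8
time_s: 10.87
eef_pos: [0.5166, -0.1788, 0.1308]
ee_rot: [-0.001, 0.602, 0.798, -0.0]
ft_force: [0.1, 0.6, -1.0]
width: 0.364
finger_force: 34.8
time_s: 11.53
eef_pos: [0.5182, -0.1803, 0.0363]
ee_rot: [0.001, 0.602, 0.798, 0.0]
ft_force: [0.6, -0.2, -0.5]
width: 0.364
finger_force: 34.8
t 11.53 tcp [ 518.2 -180.3   36.3] closing angle 0.278 w 0.364 f 34.8 q [-0.43  0.11  2.02 -0.    1.01 -0.71]
```

```bash
python3 -m inch '[{"travel":[0,0,-1.5],"yaw":0},{"travel":[0,0,0],"yaw":0},{"travel":[0,0,0],"yaw":0}]'
python3 -m inch '[{"travel":[0,0,0],"yaw":0},{"travel":[0,0,0],"yaw":0},{"travel":[0,0,0],"yaw":0},{"travel":[0,0,0],"yaw":0},{"travel":[0,0,0],"yaw":0},{"travel":[0,0,0],"yaw":0},{"travel":[0,0,20],"yaw":0},{"travel":[0,0,30],"yaw":0},{"travel":[0,0,30],"yaw":0},{"travel":[0,0,30],"yaw":0}]' 1
python3 -m inch '[{"travel":[1,32,0],"yaw":-0.021},{"travel":[1,32,0],"yaw":-0.021},{"travel":[1,32,0],"yaw":-0.021},{"travel":[1,32,0],"yaw":-0.021},{"travel":[1,32,0],"yaw":-0.021},{"travel":[1,32,0],"yaw":-0.021},{"travel":[1,32,0],"yaw":-0.021},{"travel":[1,32,0],"yaw":-0.021},{"travel":[1,32,0],"yaw":-0.021},{"travel":[1,32,0],"yaw":-0.021},{"travel":[0,32,0],"yaw":-0.021},{"travel":[0,22,0],"yaw":-0.021}]'
python3 -m inch '[{"travel":[0,0,0],"yaw":0},{"travel":[0,0,0],"yaw":0},{"travel":[0,0,0],"yaw":0}]'
python3 - <<'E'
from h import *
import cv2
st()
im=viewer.get_image("side")[:,:,::-1]
cv2.imwrite("pics/place2.png",cv2.resize(im[130:400,190:400],None,fx=2.2,fy=2.2))
E
```

```text
time_s: 11.78
eef_pos: [0.5182, -0.1804, 0.0347]
ee_rot: [0.001, 0.603, 0.798, 0.0]
ft_force: [0.4, 0.2, 2.0]
width: 0.367
finger_force: 35.0
time_s: 12.62
eef_pos: [0.5166, -0.1798, 0.1441]
ee_rot: [-0.001, 0.603, 0.798, -0.0]
ft_force: [0.0, -0.2, -0.3]
width: 1.0
finger_force: 0.0
time_s: 13.62
eef_pos: [0.5267, 0.1965, 0.1433]
ee_rot: [-0.0, 0.698, 0.716, 0.0]
ft_force: [-0.3, -0.7, -0.7]
width: 1.0
finger_force: 0.0
time_s: 13.87
eef_pos: [0.5269, 0.1936, 0.1431]
ee_rot: [0.0, 0.698, 0.716, -0.0]
ft_force: [-0.2, -0.3, -0.0]
width: 1.0
finger_force: 0.0
t 13.87 tcp [526.9 193.6 143.1] closing angle 0.026 w 1.0 f 0.0 q [ 0.26  0.    1.93 -0.    1.21  0.23]
```

View pics/place2.png

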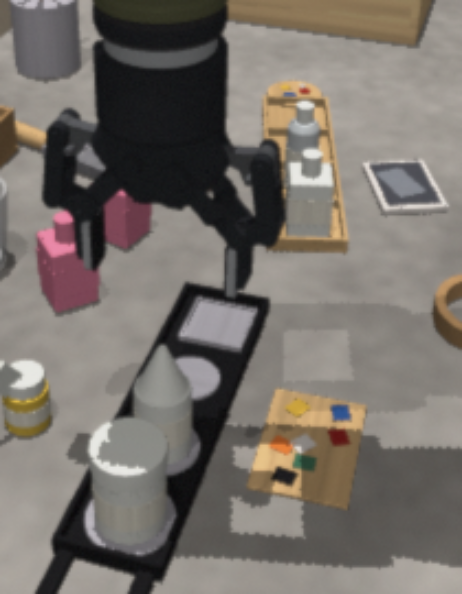

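The can stands in place 3. Next is the cone-nozzle bottle, gripped on its cylindrical body with the TCP at about z = 28 mm.

```bash
python3 -m inch '[{"travel":[0,0,-35],"yaw":0},{"travel":[0,0,-35],"yaw":0},{"travel":[0,0,-25],"yaw":0},{"travel":[0,0,-12],"yaw":0},{"travel":[0,0,-8],"yaw":0},{"travel":[0,0,0],"yaw":0},{"travel":[0,0,0],"yaw":0}]' 1
python3 -m inch '[{"travel":[0,0,0],"yaw":0},{"travel":[0,0,0],"yaw":0},{"travel":[0,0,0],"yaw":0},{"travel":[0,0,0],"yaw":0},{"travel":[0,0,0],"yaw":0},{"travel":[0,0,0],"yaw":0},{"travel":[0,0,0],"yaw":0},{"travel":[0,0,0],"yaw":0},{"travel":[0,0,0],"yaw":0},{"travel":[0,0,0],"yaw":0}]' -1 35
python3 -m inch '[{"travel":[0,0,10],"yaw":0},{"travel":[0,0,30],"yaw":0},{"travel":[0,0,35],"yaw":0},{"travel":[0,0,35],"yaw":0},{"travel":[0,0,0],"yaw":0},{"travel":[0,0,0],"yaw":0},{"travel":[0,0,0],"yaw":0}]'
python3 -c "
from h import *;st()"
```

```text
time_s: 14.5
eef_pos: [0.528, 0.1938, 0.0294]
ee_rot: [0.0, 0.698, 0.716, 0.001]
ft_force: [0.3, 0.7, 0.8]
width: 1.003
finger_force: 0.0
time_s: 15.33
eef_pos: [0.528, 0.1943, 0.0296]
ee_rot: [0.0, 0.698, 0.716, 0.001]
ft_force: [-1.1, 0.6, 5.5]
width: 0.461
finger_force: 35.4
time_s: 15.92
eef_pos: [0.5264, 0.1939, 0.1379]
ee_rot: [-0.0, 0.698, 0.716, -0.0]
ft_force: [-0.1, -0.4, -1.9]
width: 0.46
finger_force: 35.7
t 15.92 tcp [526.4 193.9 137.9] closing angle 0.025 w 0.46 f 35.7 q [0.26 0.01 1.94 0.   1.2  0.23]
```

```bash
python3 -m inch '[{"travel":[1,-20,0],"yaw":0.016},{"travel":[1,-25,0],"yaw":0.016},{"travel":[1,-28,0],"yaw":0.016},{"travel":[1,-29,0],"yaw":0.016},{"travel":[1,-29,0],"yaw":0.016},{"travel":[1,-29,0],"yaw":0.016},{"travel":[1,-29,0],"yaw":0.016},{"travel":[1,-29,0],"yaw":0.016}]'
python3 -m inch '[{"travel":[1,-29,0],"yaw":0.016},{"travel":[0,-29,0],"yaw":0.016},{"travel":[0,-29,0],"yaw":0.016},{"travel":[0,-29,0],"yaw":0.016},{"travel":[0,-29,0],"yaw":0.016},{"travel":[0,-29,0],"yaw":0.016},{"travel":[0,-28,0],"yaw":0.016},{"travel":[0,-22,0],"yaw":0.015},{"travel":[0,0,0],"yaw":0},{"travel":[0,0,0],"yaw":0},{"travel":[0,0,0],"yaw":0},{"travel":[0,0,0],"yaw":0}]'
python3 -m inch '[{"travel":[0,0,-35],"yaw":0},{"travel":[0,0,-35],"yaw":0},{"travel":[0,0,-25],"yaw":0},{"travel":[0,0,-10],"yaw":0},{"travel":[0,0,-5],"yaw":0},{"travel":[0,0,-2],"yaw":0},{"travel":[0,0,0],"yaw":0},{"travel":[0,0,0],"yaw":0}]'
python3 -c "
from h import *;st()"
```

```text
time_s: 16.58
eef_pos: [0.5332, -0.0251, 0.1356]
ee_rot: [-0.002, 0.651, 0.759, -0.001]
ft_force: [-0.9, -0.5, -1.0]
width: 0.459
finger_force: 35.7
time_s: 17.58
eef_pos: [0.5354, -0.2467, 0.137]
ee_rot: [-0.001, 0.601, 0.799, -0.0]
ft_force: [-0.2, 1.0, -1.1]
width: 0.459
finger_force: 35.7
time_s: 18.25
eef_pos: [0.5372, -0.2482, 0.0278]
ee_rot: [0.001, 0.601, 0.799, 0.0]
ft_force: [-0.5, -0.4, -1.2]
width: 0.459
finger_force: 35.8
t 18.25 tcp [ 537.2 -248.2   27.8] closing angle 0.281 w 0.459 f 35.8 q [-0.52  0.21  1.93  0.    1.01 -0.8 ]
```

```bash
python3 -m inch '[{"travel":[0,0,-1.5],"yaw":0},{"travel":[0,0,0],"yaw":0},{"travel":[0,0,0],"yaw":0}]'
python3 -m inch '[{"travel":[0,0,0],"yaw":0},{"travel":[0,0,0],"yaw":0},{"travel":[0,0,0],"yaw":0},{"travel":[0,0,0],"yaw":0},{"travel":[0,0,0],"yaw":0},{"travel":[0,0,0],"yaw":0},{"travel":[0,0,20],"yaw":0},{"travel":[0,0,33],"yaw":0},{"travel":[0,0,33],"yaw":0},{"travel":[0,0,33],"yaw":0}]' 1
python3 -m inch '[{"travel":[-1,34,0],"yaw":-0.017},{"travel":[-1,34,0],"yaw":-0.017},{"travel":[-1,34,0],"yaw":-0.017},{"travel":[-1,34,0],"yaw":-0.017},{"travel":[-1,34,0],"yaw":-0.017},{"travel":[-1,34,0],"yaw":-0.017},{"travel":[-1,34,0],"yaw":-0.017},{"travel":[-1,34,0],"yaw":-0.017}]'
python3 -m inch '[{"travel":[-1,34,0],"yaw":-0.017},{"travel":[0,34,0],"yaw":-0.017},{"travel":[0,34,0],"yaw":-0.017},{"travel":[0,34,0],"yaw":-0.017},{"travel":[0,34,0],"yaw":-0.017},{"travel":[0,34,0],"yaw":-0.017},{"travel":[0,32,0],"yaw":-0.017},{"travel":[0,0,0],"yaw":0},{"travel":[0,0,0],"yaw":0},{"travel":[0,0,0],"yaw":0},{"travel":[0,0,0],"yaw":0}]'
python3 - <<'E'
from h import *
import cv2
st()
im=viewer.get_image("side")[:,:,::-1]
cv2.imwrite("pics/place3.png",cv2.resize(im[130:400,160:400],None,fx=2.2,fy=2.2))
E
```

```text
time_s: 18.5
eef_pos: [0.5374, -0.2485, 0.0266]
ee_rot: [0.001, 0.601, 0.799, 0.0]
ft_force: [0.5, 1.1, 5.3]
width: 0.459
finger_force: 36.0
time_s: 19.33
eef_pos: [0.5355, -0.2477, 0.1446]
ee_rot: [-0.001, 0.601, 0.799, -0.0]
ft_force: [-0.0, 0.0, 1.0]
width: 1.0
finger_force: 0.0
time_s: 20.0
eef_pos: [0.5277, 0.0256, 0.1439]
ee_rot: [0.0, 0.655, 0.756, 0.0]
ft_force: [0.7, -0.1, 0.2]
width: 1.003
finger_force: 0.0
time_s: 20.92
eef_pos: [0.527, 0.2591, 0.1436]
ee_rot: [0.0, 0.698, 0.716, -0.0]
ft_force: [0.3, 0.5, -0.3]
width: 1.0
finger_force: 0.0
t 20.92 tcp [527.  259.1 143.6] closing angle 0.025 w 1.0 f 0.0 q [ 0.37  0.06  1.87 -0.    1.21  0.34]
```

View pics/place3.png

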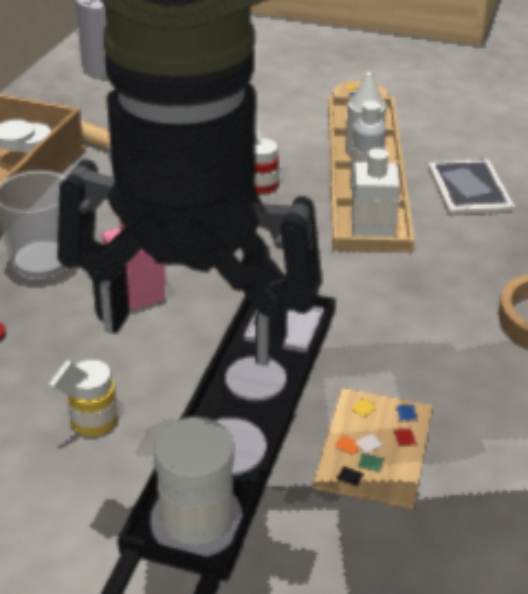

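Three containers stand in the stand. Now the jar, gripped below its lid.

```bash
python3 -m inch '[{"travel":[-0.5,1.5,-35],"yaw":0},{"travel":[0,0,-35],"yaw":0},{"travel":[0,0,-25],"yaw":0},{"travel":[0,0,-14],"yaw":0},{"travel":[0,0,-10],"yaw":0},{"travel":[0,0,0],"yaw":0},{"travel":[0,0,0],"yaw":0}]' 1
python3 -m inch '[{"travel":[0,0,0],"yaw":0},{"travel":[0,0,0],"yaw":0},{"travel":[0,0,0],"yaw":0},{"travel":[0,0,0],"yaw":0},{"travel":[0,0,0],"yaw":0},{"travel":[0,0,0],"yaw":0},{"travel":[0,0,0],"yaw":0},{"travel":[0,0,0],"yaw":0},{"travel":[0,0,0],"yaw":0},{"travel":[0,0,0],"yaw":0}]' -1 40
python3 -m inch '[{"travel":[0,0,10],"yaw":0},{"travel":[0,0,30],"yaw":0},{"travel":[0,0,35],"yaw":0},{"travel":[0,0,35],"yaw":0},{"travel":[0,0,0],"yaw":0},{"travel":[0,0,0],"yaw":0},{"travel":[0,0,0],"yaw":0}]'
python3 -c "
from h import *;st()"
```

```text
time_s: 21.55
eef_pos: [0.5273, 0.2614, 0.0256]
ee_rot: [0.0, 0.698, 0.716, 0.0]
ft_force: [-0.4, 0.8, 0.5]
width: 1.003
finger_force: 0.0
time_s: 22.38
eef_pos: [0.5277, 0.2621, 0.0266]
ee_rot: [0.001, 0.698, 0.716, 0.001]
ft_force: [-1.5, -0.4, 5.8]
width: 0.574
finger_force: 40.5
time_s: 22.97
eef_pos: [0.5259, 0.2613, 0.1343]
ee_rot: [-0.0, 0.698, 0.716, -0.0]
ft_force: [-0.7, -0.5, -2.2]
width: 0.569
finger_force: 41.8
t 22.97 tcp [525.9 261.3 134.3] closing angle 0.025 w 0.569 f 41.8 q [ 0.37  0.07  1.88 -0.    1.2   0.34]
```

```bash
python3 -m inch '[{"travel":[1,-20,0],"yaw":0.013},{"travel":[1.5,-29.5,0],"yaw":0.013},{"travel":[1.5,-29.5,0],"yaw":0.013},{"travel":[1.5,-29.5,0],"yaw":0.013},{"travel":[1.5,-29.5,0],"yaw":0.013},{"travel":[1.5,-29.5,0],"yaw":0.013},{"travel":[1.5,-29.5,0],"yaw":0.013},{"travel":[1.5,-29.5,0],"yaw":0.013},{"travel":[1.5,-29.5,0],"yaw":0.013},{"travel":[1.5,-29.5,0],"yaw":0.013}]'
python3 -m inch '[{"travel":[1.5,-29.5,0],"yaw":0.013},{"travel":[1.5,-29.5,0],"yaw":0.013},{"travel":[1.5,-29.5,0],"yaw":0.013},{"travel":[1.5,-29.5,0],"yaw":0.013},{"travel":[1.5,-29.5,0],"yaw":0.013},{"travel":[1.5,-29.5,0],"yaw":0.013},{"travel":[1.5,-29.5,0],"yaw":0.013},{"travel":[1.5,-29.5,0],"yaw":0.013},{"travel":[1.5,-29.5,0],"yaw":0.013},{"travel":[1,-25,0],"yaw":0.008},{"travel":[0,0,0],"yaw":0},{"travel":[0,0,0],"yaw":0}]'
python3 -m inch '[{"travel":[0,0,0],"yaw":0},{"travel":[0,0,0],"yaw":0},{"travel":[0,0,-35],"yaw":0},{"travel":[0,0,-35],"yaw":0},{"travel":[0,0,-25],"yaw":0},{"travel":[0,0,-10],"yaw":0},{"travel":[0,0,-5],"yaw":0},{"travel":[0,0,-2],"yaw":0},{"travel":[0,0,0],"yaw":0},{"travel":[0,0,0],"yaw":0}]'
python3 -c "
from h import *;st()"
```

```text
time_s: 23.8
eef_pos: [0.5391, -0.0251, 0.132]
ee_rot: [-0.002, 0.65, 0.76, -0.001]
ft_force: [1.2, 0.7, -0.3]
width: 0.571
finger_force: 41.8
time_s: 24.8
eef_pos: [0.554, -0.3146, 0.1319]
ee_rot: [-0.003, 0.602, 0.798, 0.0]
ft_force: [0.1, 0.5, -1.3]
width: 0.571
finger_force: 41.7
time_s: 25.63
eef_pos: [0.5565, -0.3144, 0.0241]
ee_rot: [0.001, 0.601, 0.799, 0.0]
ft_force: [0.2, -1.1, -1.2]
width: 0.567
finger_force: 42.0
t 25.63 tcp [ 556.5 -314.4   24.1] closing angle 0.281 w 0.567 f 42.0 q [-0.6   0.3   1.82  0.    1.02 -0.88]
```

Release, rise, then move back out of the cameras' view to check.

```bash
python3 -m inch '[{"travel":[0,0,-1.5],"yaw":0},{"travel":[0,0,0],"yaw":0},{"travel":[0,0,0],"yaw":0}]'
python3 -m inch '[{"travel":[0,0,0],"yaw":0},{"travel":[0,0,0],"yaw":0},{"travel":[0,0,0],"yaw":0},{"travel":[0,0,0],"yaw":0},{"travel":[0,0,0],"yaw":0},{"travel":[0,0,0],"yaw":0},{"travel":[0,0,20],"yaw":0},{"travel":[0,0,35],"yaw":0},{"travel":[0,0,35],"yaw":0},{"travel":[0,0,35],"yaw":0},{"travel":[0,0,35],"yaw":0},{"travel":[0,0,35],"yaw":0}]' 1
python3 -m inch '[{"travel":[-25,-25,0],"yaw":0},{"travel":[-25,-25,0],"yaw":0},{"travel":[-25,-25,0],"yaw":0},{"travel":[-25,-25,0],"yaw":0},{"travel":[-25,-25,0],"yaw":0},{"travel":[-25,-25,0],"yaw":0},{"travel":[-25,-25,0],"yaw":0},{"travel":[-25,-25,0],"yaw":0},{"travel":[-25,-25,0],"yaw":0},{"travel":[-25,-25,0],"yaw":0},{"travel":[0,0,0],"yaw":0},{"travel":[0,0,0],"yaw":0}]'
python3 - <<'E'
from h import *
import cv2
st()
a=viewer.get_image("top")[:,:,::-1];b=viewer.get_image("side")[:,:,::-1]
cv2.imwrite("pics/end.png",cv2.vconcat([cv2.resize(a[180:280,280:450],(750,320)) if 0 else cv2.resize(a[190:275,280:450],(580,290)),cv2.resize(b[150:270,260:500],(580,290))]))
E
```

```text
time_s: 25.88
eef_pos: [0.5567, -0.3151, 0.0238]
ee_rot: [0.001, 0.601, 0.799, 0.0]
ft_force: [-2.2, 0.9, 6.4]
width: 0.57
finger_force: 42.1
time_s: 26.88
eef_pos: [0.5553, -0.3143, 0.2179]
ee_rot: [-0.0, 0.601, 0.799, 0.0]
ft_force: [1.0, -0.5, -0.4]
width: 0.996
finger_force: 0.0
time_s: 27.88
eef_pos: [0.3041, -0.5655, 0.2159]
ee_rot: [-0.0, 0.603, 0.798, 0.0]
ft_force: [-0.1, 0.2, 0.1]
width: 0.998
finger_force: 0.0
t 27.88 tcp [ 304.1 -565.5  215.9] closing angle 0.277 w 0.998 f 0.0 q [-1.16  0.12  1.68  0.    1.34 -1.44]
```

View pics/end.png

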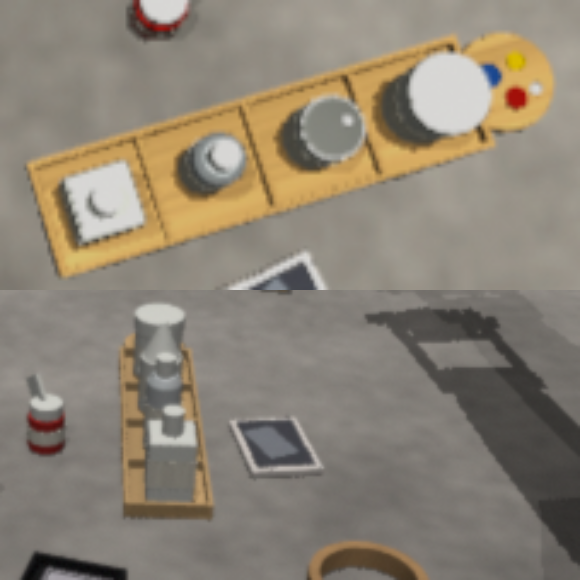

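All four stand upright and centred in their places: from the plate, jar, nozzle, can, square, with jar top at about (450, 93) and square cap at about (105, 203). Handing in.

```bash
python3 -c "
from bench import workorder;print(workorder.finish_job())"
```

```text
the job is handed in; nothing more can be done
None
```

All four containers are in the stand in reversed order (jar nearest the mixing plate, then nozzle bottle, can and square bottle), upright and released in the final pictures, and the job was handed in at about 28 s with no verdict returned.

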